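# Turn the mirror leaf of the grooming case

### The job

The mirror leaf of the open grooming case stands ajar over the near tray, the one with the guard combs. With your fingertips, gently push the leaf up and over its spine and press it down until it lies flat on the far tray. Do not pinch the leaf, do not lift the case or shove it out of place, and leave the trimmer, soap dish, brush and acrylic box where they stand.

Things in the scene. Friction and masses are not known exactly. Their poses are not given: they have to be found in the camera images.
- case: Open grooming case of dark wood lying like an open book, 224 (x) x 150 (y) x 26 mm high, loose, 0.8 to 1.1 kg with its leaf. Origin: centre of its underside. Its y axis runs along the spine; the near tray on the robot's side (-x) holds two black guard combs on a spring clip, the far tray (+x) a flat tin, all below the rims of the trays.
- spine (a point): Middle of the hinge axis of the leaf, on the spine, 30.5 mm above the case's underside; axes parallel to the case's.
- leaf (a joint): Angle of the leaf about the spine (rad): 0 lying flat on the near tray (towards the case's -x), 1.57 upright, 3.14 lying flat on the far tray (+x), where it stops. It starts ajar at about 0.4 to 0.8. The hinge is stiff: the leaf stays at whatever angle it is left, and about 1 to 2 N at its free edge moves it.
- leaf_edge (a point): Middle of the leaf's free edge, 108 mm from the hinge axis; point -x points from hinge to edge, +z is the side facing up when on the near tray. The leaf: white plastic frame, 126 mm wide along the spine, 3.5 mm thick, a thin steel mirror plate (88 x 116 mm) on each side, 7.5 mm thick over both, centred on the plane through hinge and edge. The last 5 mm at the edge is bare frame.
- leaf_front: Mirror plate on the side that faces up while the leaf is on the near tray. Origin on the leaf's hinge line, 2.75 mm off its middle plane.
- leaf_back: Mirror plate on the other side: the underside at the start, facing up once the leaf lies on the far tray. Origin on the leaf's hinge line, 2.75 mm off its middle plane.
- trimmer: Black cylindrical trimmer standing upright, 40 mm across, 125 mm tall; loose. Origin: centre of its foot. Leave alone.
- soap_dish: White ceramic soap dish with a bar of soap, 85 x 115 x 24 mm high; loose. Origin: centre of its underside. Leave alone.
- brush: Beech beard brush lying bristles down, 46 x 88 x 38 mm high; loose. Origin: centre of its underside. Leave alone.
- acrylic_box: Clear acrylic box with a closed grey snap latch, 77 x 92 x 38 mm high; loose. Origin: centre of its underside. Leave alone.

How it is judged (in metres and radians):
On the way:
1. the leaf is pushed up past upright (value of joint leaf above 1.6 rad), for 0.1 s.
At the end, for the whole second after the job is handed in: The leaf lies flat on the far tray (within about 5 degrees), the case rests on the shelf within 20 mm of where it was, and the four other things stand within 20 mm of where they were (value of joint leaf above 3.06 rad and linear speed of case below 0.01 m/s and distance of each of case, trimmer, soap_dish, brush, acrylic_box from where it was at the start of the episode below 0.02 m and height (world z) of case below 0.006 m and angle between trimmer's own z axis and vertical below 0.2 rad); the robot touches nothing.
It fails at once if the leaf is pinched (both its mirror faces pressed by the fingers at once) (contact force between the fingers and leaf_front above 0.5 N and contact force between the fingers and leaf_back above 0.5 N).
It fails at once if the case is lifted, tipped or shoved more than 20 mm (distance of case from where it was at the start of the episode above 0.02 m or height (world z) of case above 0.012 m or angle between case's own z axis and vertical above 0.12 rad).
It fails at once if the leaf is flung (velocity of joint leaf above 6 rad/s or velocity of joint leaf below -6 rad/s).
It fails at once if the mirror plate is pressed hard (over 25 N) (contact force between the fingers and leaf_back above 25 N or contact force between the fingers and leaf_front above 25 N).
It fails at once if the trimmer, soap dish, brush or acrylic box is disturbed (moved over 20 mm) (distance of any of trimmer, soap_dish, brush, acrylic_box from where it was at the start of the episode above 0.02 m).
It also fails if it takes over 42 s, if anything falls off the work surface, if the arm or the gripper's body presses on something with over 40 N, if the wrist force passes 120 N, or if a joint passes its speed limit or range.

### The arm

A 6-joint arm with a two-finger parallel gripper is mounted at the origin on the work surface. World frame = base frame: x ahead of the robot, y to its left, z up, the work surface at z = 0. Lengths are in mm, angles in degrees, forces in N, time in s.
With the tool pointing down it reaches from about 350 to 850 mm from the base axis. Payload 8.1 kg.
Tool frame: the origin (TCP) lies midway between the tips of the shut fingers; the grasp point (between the pads) lies 19 mm behind it (r.grasp_offset is the distance from the TCP to the grasp point, in mm); z points along the fingers, x is the direction in which the jaws open and shut, and the axes are right-handed (so a half turn about z gives the same grasp; the last joint's range is limited). The gripper opens to 85 mm and grips with 20 to 120 N. Pads are 22 mm wide; open, the fingers measure 114 mm over their backs; the gripper's body (76 mm by 85 mm) begins 54 mm behind the grasp point. The pads swing forward as they close: fully open they stand 13 mm farther back than shut.
Start: joints at [68.904, 7.471, 85.268, -0, 87.261, -4.893], TCP at [167.405, 576.178, 231.292] pointing down, gripper open.
Joint ranges: [-169.43, 169.43], [-51.17, 129.36], [1.28, 143.12], [-76.62, 256.62], [0, 156.53], [-152.29, 152.29]. Speed limits (degrees/s): [136.94, 136.94, 159.86, 180, 180, 180].

### API

Orientations are given as [roll, pitch, yaw] about the fixed x, y, z axes, in that order (R = Rz(yaw) Ry(pitch) Rx(roll)).
In Python, from bench import r, optics, hand_in gives the robot as it stands.
- The arm moves only by the shell command python3 -m pendant 'ROWS' [FORCE]. ROWS is JSON, a list of rows, each a list of 5 numbers: the opening, from 0 (shut) to 1 (fully open), then the shift along the tool's x, y, z in mm, then the turn about the tool's z in degrees. A call has 1 to 10 rows; each row shifts and turns the commanded pose from where the row before left it, along the tool's axes as they then stand; what a row does not reach is not made up. A row lasts 1/10 s, in which the tool goes at most 50 mm and 8.59 degrees, less where a joint would pass 70% of its speed; a pose out of reach is approached as far as the arm can. A call with a gripper value outside its range is refused whole. The fingers move at their own pace and stop on an object; FORCE is the grip in N (left out, the last holds). Time passes only in rows, so rows that do not move let the fingers close. It gives the time, the measured TCP pose, the force and the opening at its end, in the units of the state.
- r.sense(): the state, without advancing time (a new reading comes with each control period).
- optics.snapshot(name): name is "side" or "top"; returns (picture, depth): 384x512x3 uint8, blue, green, red; 384x512 float32, mm along the optical axis (not along the pixel's ray), 0 where there is no reading.
- optics.camera_params(name): a dict with "camera_matrix" (3x3 intrinsics, pixels), "eye" and "orientation" of the camera in the world. Camera axes: x right, y down, z forward; pixel columns grow to the right and rows downward; lengths in mm; the calibration is good to about 2 mm. A picture is of the moment at which its call begins. camera_params takes no time and is no camera call.
- hand_in(): hands the job in, once; it reports no verdict.
Trained networks look in the newest picture that a camera, given by its name, has taken for a name from the list of things; names that differ only in an ending like _2 or _b are one class to them, and where a whole thing is asked for, a point or a joint stands for the part that bears it (a point fixed in the world has none). Each returns a list of dicts, best first, with "score" (0 to 1); they miss things now and then, are a little off and sometimes report something else, mostly with a low value. They report only what shows in the picture. A call takes as long as a camera call.
- optics.search_frame(camera, query): "at" ([x, y, z] in mm, in world coordinates, good to about 4 mm: the middle of the surface that is visible of it).
The state is a dict: "time": time; "joint_pos": joint angles; "qd": joint speeds; "joint_efforts": joint torques, N m; "tool_pos": TCP position; "tcp_rot": TCP orientation; "ft_force": force on the tool from outside, world axes, zero at the start; "wrist_torque": the same for the moment, N m; "finger_gap": finger opening in mm.
Only numpy, scipy, OpenCV 4.12 (cv2) and the standard library are available. Lean on these libraries where they do the work, as an engineer would, in place of code of your own. Each camera call takes 0.05 s, during which the arm holds its last target. There are 200 camera calls.

## Working session

There is one attempt and no reset: what is moved stays moved. The work goes in short steps, Python scripts to look and compute and a shell command to move; the robot and the scene stay as the last step left them, time stands still between calls to the robot, and variables do not carry over. Pictures are saved under pics/ and viewed, about 8 in all and at most 12, crops included, and the job is handed in when it is done.

```bash
mkdir -p pics; cat > h.py <<'E'
import numpy as np, cv2
from bench import r, optics, hand_in
from scipy.spatial.transform import Rotation as R
def Rm(o):
    o=np.array(o,float)
    return o if o.shape==(3,3) else R.from_euler('xyz',o,degrees=True).as_matrix()
def cloud(cam,d):
    p=optics.camera_params(cam);K=np.array(p['camera_matrix']);v,u=np.mgrid[:d.shape[0],:d.shape[1]]
    P=np.stack([(u-K[0,2])/K[0,0]*d,(v-K[1,2])/K[1,1]*d,d],-1)
    return P@Rm(p['orientation']).T+np.array(p['eye'])
E
python3 - <<'E'
from h import *
ims=[]
for c in ['top','side']:
    im,d=optics.snapshot(c);ims.append(im);cv2.imwrite(f'pics/{c}0.png',im);np.save(f'{c}0.npy',cloud(c,d))
    print(c,optics.camera_params(c))
    for q in ['case','leaf','spine','leaf_edge','leaf_front','trimmer','soap_dish','brush','acrylic_box']:
        print(q,[(np.round(x['at']),round(x['score'],2)) for x in optics.search_frame(c,q)][:2])
print(r.sense())
cv2.imwrite('pics/both0.png',cv2.resize(np.vstack(ims),(512,768))[:, :])
E
```

```text
top {'camera_matrix': array([[423.82941296,   0.        , 255.75996951],
       [  0.        , 423.82941296, 191.05893087],
       [  0.        ,   0.        ,   1.        ]]), 'eye': array([ 426.50959395,   73.33626457, 1274.57833027]), 'orientation': array([-174.03012078,    0.6794811 ,  -91.54215364])}
case [(array([522., 153.,  18.]), 0.9)]
leaf [(array([486., 164.,  76.]), 0.67)]
spine [(array([520., 151.,  15.]), 0.94)]
leaf_edge []
leaf_front []
trimmer [(array([ 467., -139.,  112.]), 0.75)]
soap_dish [(array([586., 463.,  24.]), 0.85)]
brush [(array([516., 325.,  41.]), 0.9), (array([518., -18.,  43.]), 0.36)]
acrylic_box [(array([518., -19.,  41.]), 0.63)]
side {'camera_matrix': array([[460.72730429,   0.        , 256.78170829],
       [  0.        , 460.72730429, 187.05035457],
       [  0.        ,   0.        ,   1.        ]]), 'eye': array([ 174.69510329, -695.50103814, 1115.19337761]), 'orientation': array([-141.36460167,    0.68372594,  -27.89828996])}
case [(array([508., 136.,  13.]), 0.62)]
leaf [(array([481., 149.,  77.]), 0.73)]
spine [(array([510., 141.,  19.]), 0
[... 316 characters left out ...]
[(array([509., -30.,  38.]), 0.78)]
{'time': 1.0, 'joint_pos': array([ 6.89032061e+01,  7.47151438e+00,  8.52678865e+01, -1.21549199e-03,
        8.72605643e+01, -4.89411580e+00]), 'qd': array([ 0.12812992,  0.05589329,  0.0380733 , -0.0878269 ,  0.10611521,
       -0.13552166]), 'joint_efforts': array([ 1.27427051e-03, -5.69330192e+01, -5.00876105e+01, -1.76789235e-04,
        1.10187855e-03,  5.87171272e-07]), 'tool_pos': array([167.42069144, 576.17579803, 231.28775888]), 'tcp_rot': array([1.79998787e+02, 6.88834254e-05, 7.37973800e+01]), 'ft_force': array([-0.84426806,  1.02108269, -0.08757114]), 'wrist_torque': array([0.00977412, 0.0115066 , 0.00444516]), 'finger_gap': 85.65329527851726}
```

View pics/top0.png

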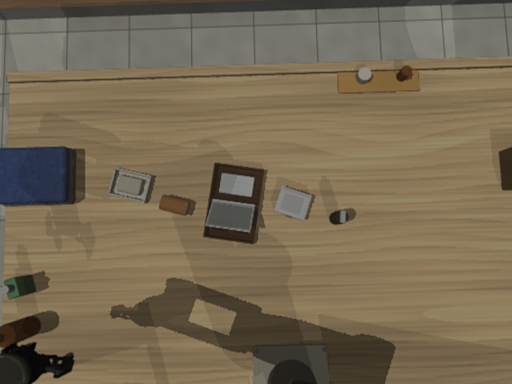

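View pics/side0.png

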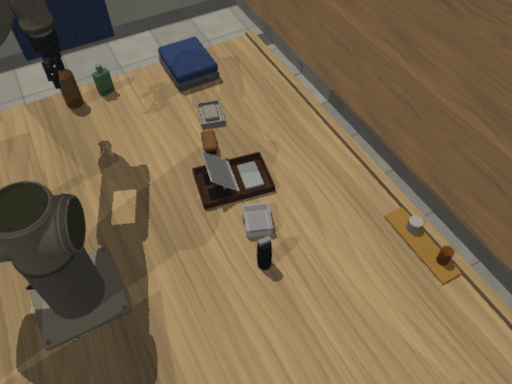

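```bash
python3 - <<'E'
from h import *
for c in ['top','side']:
    P=np.load(f'{c}0.npy').reshape(-1,3)
    A=P[(abs(P[:,0]-520)<150)&(abs(P[:,1]-155)<110)]
    m=(A[:,2]>17)&(A[:,2]<34)
    B=A[(A[:,2]>10)&(abs(A[:,1]-155)<100)]
    n,cc=cv2.connectedComponents(np.zeros((2,2),np.uint8))
    print(c,len(A),'floor z',np.median(A[A[:,2]<8,2]))
    rc=cv2.minAreaRect(B[:,:2].astype(np.float32)); print('rect all>10',rc)
    L=A[(A[:,2]>42)&(A[:,2]<110)&(abs(A[:,1]-155)<80)&(A[:,0]<540)]
    # robust plane
    for k in range(5):
        ctr=L.mean(0);u,s,vt=np.linalg.svd(L-ctr);nn=vt[2]*np.sign(vt[2,2]);res=(L-ctr)@nn
        L=L[abs(res)<max(3,2*res.std())] 
    print(len(L),'plane',ctr,nn,'tilt',np.degrees(np.arccos(nn[2])),'dir',np.degrees(np.arctan2(nn[1],nn[0])),'std',res.std())
    print('zmax',np.percentile(L[:,2],[1,50,98]),cv2.minAreaRect(L[:,:2].astype(np.float32)))
E
```

```text
top 8001 floor z 0.7767454497600284
rect all>10 ((522.6090087890625, 143.2132568359375), (170.04737854003906, 224.10842895507812), 80.331787109375)
973 plane [480.23760889 159.51359421  77.63834919] [ 0.67652546 -0.11750465  0.72698415] tilt 43.365842902522935 dir -9.853315103852434 std 1.3645900004188827
zmax [ 42.8802587   78.47044421 106.93266074] ((481.97857666015625, 159.82659912109375), (125.87663269042969, 72.04686737060547), 80.36375427246094)
side 5294 floor z 0.8437247973149624
rect all>10 ((522.4423217773438, 150.61846923828125), (155.85357666015625, 224.35467529296875), 80.1813735961914)
626 plane [478.69845169 153.57953472  77.22198371] [ 0.67882047 -0.1209453   0.7242755 ] tilt 43.59138848489776 dir -10.10236875979477 std 1.305518511241708
zmax [ 42.44690844  77.50332498 107.16109636] ((480.0654602050781, 157.13671875), (129.383056640625, 71.21334075927734), 80.10205078125)
```

```bash
python3 - <<'E'
import cv2
a=cv2.imread('pics/top0.png')[150:250,190:320];b=cv2.imread('pics/side0.png')[130:215,170:300]
import numpy as np
f=lambda i:cv2.resize(i,(780,int(i.shape[0]*6)),interpolation=cv2.INTER_CUBIC)
cv2.imwrite('pics/c0.png',cv2.resize(np.vstack([f(a),f(b)]),(421,600)))
E
```

```text
(no output)
```

View pics/c0.png

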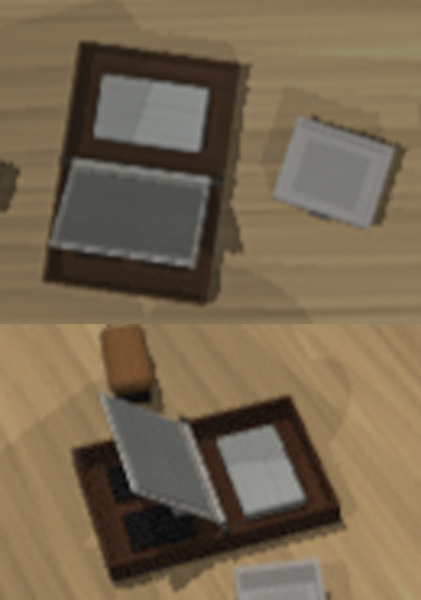

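The top view shows the case at about (235,203), with the leaf ajar over the near (lower) half. The trimmer, box, brush and soap dish are clear of the working line. The side view and the crop agree with this. Both cameras give a case yaw of about -9.9°, a spine near (522, 152) and a leaf angle of about 43.5°.

After a -6.3° turn, tool y lies along case +x. I'll shut the fingers and approach from the near side.

```bash
python3 -m pendant '[[0,0,0,0,-6.3],[0,-30,24,0,0],[0,-30,24,0,0],[0,-30,24,0,0],[0,-30,24,0,0],[0,-30,24,0,0],[0,-30,24,0,0],[0,-30,24,0,0],[0,-30,24,0,0],[0,-30,24,0,0]]' 40
python3 -m pendant '[[0,-30,24,0,0],[0,-30,24,0,0],[0,-27,24,0,0],[0,0,0,0,0],[0,0,0,0,0]]'
cat >> h.py <<'E'
S=np.array([522.5,151.5,30.5]);a=np.radians(-9.9);C=np.array([[np.cos(a),np.sin(a),0],[-np.sin(a),np.cos(a),0],[0,0,1]])
def st():
    s=r.sense();print('t',s['time'],'caseXYZ',np.round(C@(s['tool_pos']-S),1),'tip z',round(s['tool_pos'][2],1),'rot',np.round(s['tcp_rot'],1),'F',np.round(C@s['ft_force'],2),'gap',round(s['finger_gap'],1))
E
python3 -c 'from h import *;st()'
```

```text
time: 2.0
tool_pos: [334.3, 271.7, 231.5]
tcp_rot: [180.0, -0.0, 80.1]
ft_force: [1.8, 0.2, -0.0]
finger_gap: 0.0
time: 2.5
tool_pos: [389.9, 174.5, 231.4]
tcp_rot: [-180.0, -0.0, 80.0]
ft_force: [-0.5, 0.3, -0.0]
finger_gap: -0.3
t 2.5 caseXYZ [-1.346e+02 -1.000e-01  2.009e+02] tip z 231.4 rot [-180.   -0.   80.] F [-0.53  0.19 -0.  ] gap -0.3
```

```bash
python3 -m pendant '[[0,0,0,30,0],[0,0,0,30,0],[0,0,0,30,0],[0,0,0,30,0],[0,0,0,20,0],[0,0,0,0,0],[0,0,10,0,0],[0,0,10,0,0],[0,0,10,0,0],[0,0,5,0,0]]'
python3 - <<'E'
from h import *
st()
im,d=optics.snapshot('side');cv2.imwrite('pics/s1.png',cv2.resize(im[90:220,140:310],(680,520),interpolation=cv2.INTER_CUBIC))
E
```

```text
time: 3.5
tool_pos: [426.4, 169.0, 92.6]
tcp_rot: [179.9, -0.1, 80.1]
ft_force: [0.6, 0.3, 0.2]
finger_gap: 0.2
t 3.5 caseXYZ [-97.6   0.7  62.1] tip z 92.6 rot [ 1.799e+02 -1.000e-01  8.010e+01] F [0.5  0.35 0.18] gap 0.2
```

View pics/s1.png

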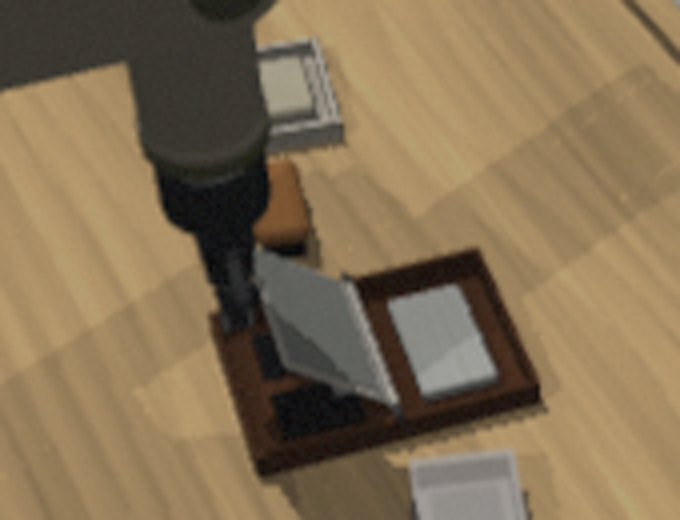

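The fingertips, at about (235,325) in the crop, are beside the middle of the free edge and below it. Next I push the leaf along its arc.

```bash
python3 -m pendant '[[0,0,4,0,0],[0,0,4,0,0],[0,0,5,-4,0],[0,0,5,-4,0],[0,0,7,-6,0],[0,0,8,-5,0],[0,0,8,-4,0],[0,0,8,-4,0],[0,0,0,0,0]]'; python3 -c 'from h import *;st()'
python3 - <<'E'
from h import *
im,d=optics.snapshot('side');cv2.imwrite('pics/s2.png',cv2.resize(im[90:220,140:310],(680,520),interpolation=cv2.INTER_CUBIC))
E
```

```text
time: 4.45
tool_pos: [474.2, 160.4, 119.2]
tcp_rot: [179.9, -0.0, 80.1]
ft_force: [0.8, -0.3, 0.2]
finger_gap: -0.2
t 4.45 caseXYZ [-49.1   0.4  88.7] tip z 119.2 rot [179.9  -0.   80.1] F [ 0.84 -0.17  0.21] gap -0.2
```

View pics/s2.png

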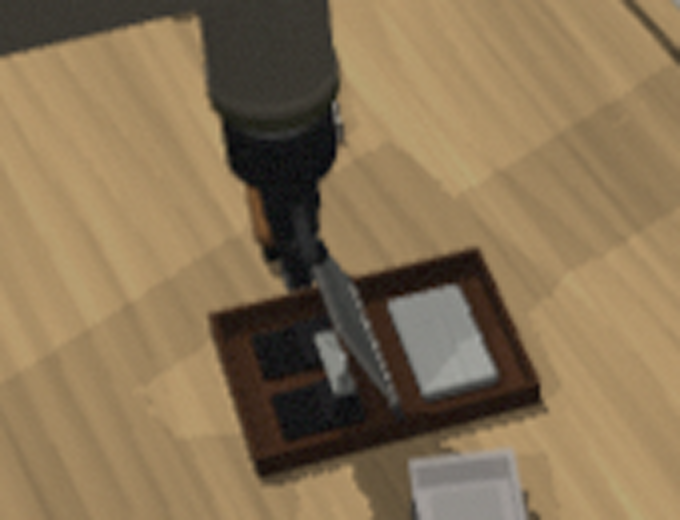

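The leaf is now at about 70°, and the case corners are at the same pixels as before. I'll continue over the top.

```bash
python3 -m pendant '[[0,0,9,-3,0],[0,0,9,-3,0],[0,0,9,-1,0],[0,0,9,0,0],[0,0,8,1,0],[0,0,8,2,0],[0,0,8,2,0],[0,0,8,2,0],[0,0,7,3,0],[0,0,7,3,0]]'; python3 -c 'from h import *;st()'
python3 - <<'E'
from h import *
im,d=optics.snapshot('side');cv2.imwrite('pics/s3.png',cv2.resize(im[90:220,140:310],(680,520),interpolation=cv2.INTER_CUBIC))
E
```

```text
time: 5.5
tool_pos: [553.8, 146.3, 111.9]
tcp_rot: [-180.0, 0.0, 80.1]
ft_force: [-0.5, 0.5, -0.8]
finger_gap: 0.0
t 5.5 caseXYZ [31.7  0.3 81.4] tip z 111.9 rot [-180.     0.    80.1] F [-0.59  0.39 -0.8 ] gap 0.0
```

View pics/s3.png

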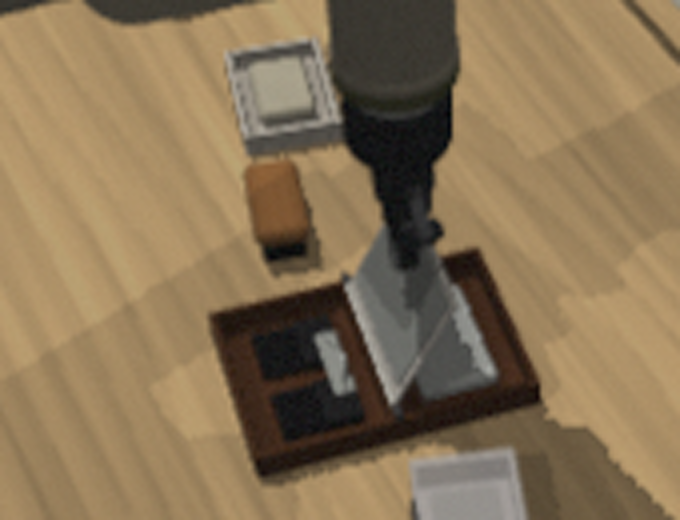

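The leaf is past upright, at about 120°, with its back face towards the camera. The fingertips, at about (405,262), are on that face only. I'll follow it down.

```bash
python3 -m pendant '[[0,0,7,4,0],[0,0,7,5,0],[0,0,6,5,0],[0,0,6,6,0],[0,0,5,6,0],[0,0,5,7,0],[0,0,4,7,0],[0,0,4,7,0],[0,0,2,7,0],[0,0,2,6,0]]'; python3 -c 'from h import *;st()'
python3 -m pendant '[[0,0,0,4,0],[0,0,0,4,0],[0,0,0,3,0],[0,0,0,2,0],[0,0,0,0,0]]'; python3 -c 'from h import *;st()'
```

```text
time: 6.55
tool_pos: [600.5, 138.1, 51.5]
tcp_rot: [-180.0, 0.0, 80.1]
ft_force: [-0.1, -0.3, 0.5]
finger_gap: -0.2
t 6.55 caseXYZ [79.1  0.2 21. ] tip z 51.5 rot [-180.     0.    80.1] F [-0.07 -0.31  0.45] gap -0.2
time: 7.05
tool_pos: [600.3, 138.2, 39.1]
tcp_rot: [-180.0, 0.0, 80.1]
ft_force: [0.6, 0.2, 0.0]
finger_gap: -0.1
t 7.05 caseXYZ [78.9  0.3  8.6] tip z 39.1 rot [-180.     0.    80.1] F [0.6  0.29 0.02] gap -0.1
```

```bash
python3 -m pendant '[[0,0,0,2,0],[0,0,0,1,0],[0,0,0,1,0],[0,0,0,0,0]]'; python3 -c 'from h import *;st()'
python3 -m pendant '[[0,0,0,1,0],[0,0,0,0,0]]'; python3 -c 'from h import *;st()'
```

```text
time: 7.45
tool_pos: [600.5, 138.2, 35.2]
tcp_rot: [-180.0, 0.0, 80.1]
ft_force: [-0.7, -0.2, -0.1]
finger_gap: -0.3
t 7.45 caseXYZ [79.1  0.3  4.7] tip z 35.2 rot [-180.     0.    80.1] F [-0.62 -0.31 -0.06] gap -0.3
time: 7.65
tool_pos: [600.6, 138.2, 34.4]
tcp_rot: [180.0, -0.0, 80.1]
ft_force: [0.6, 1.6, 0.0]
finger_gap: -0.1
t 7.65 caseXYZ [79.2  0.3  3.9] tip z 34.4 rot [180.   -0.   80.1] F [0.31 1.72 0.01] gap -0.1
```

```bash
python3 -m pendant '[[0,0,0,0.5,0],[0,0,0,0,0]]'; python3 -c 'from h import *;st()'
python3 -m pendant '[[0,0,0,0.5,0],[0,0,0,0,0]]'; python3 -c 'from h import *;st()'
```

```text
time: 7.85
tool_pos: [600.6, 138.2, 34.3]
tcp_rot: [180.0, -0.0, 80.1]
ft_force: [-2.0, -0.7, 4.2]
finger_gap: -0.2
t 7.85 caseXYZ [79.2  0.3  3.8] tip z 34.3 rot [180.   -0.   80.1] F [-1.88 -1.07  4.16] gap -0.2
time: 8.05
tool_pos: [600.7, 138.2, 34.2]
tcp_rot: [180.0, -0.0, 80.1]
ft_force: [-4.0, -0.8, 7.3]
finger_gap: 0.0
t 8.05 caseXYZ [79.3  0.3  3.7] tip z 34.2 rot [180.   -0.   80.1] F [-3.8  -1.44  7.31] gap 0.0
```

The tip stopped firmly at z = 34.2 mm, exactly the expected height of the flat leaf, with 7 N. Now I retract and check.

```bash
python3 -m pendant '[[0,0,0,-3,0],[0,0,0,-10,0],[0,0,0,-25,0],[0,0,0,-30,0],[0,0,0,-30,0],[0,0,-30,-30,0],[0,0,-40,-10,0],[0,0,-40,0,0],[0,0,-40,0,0],[0,0,-40,0,0]]'
python3 -m pendant '[[0,0,-40,0,0],[0,30,-10,0,0],[0,30,0,0,0],[0,30,0,0,0],[0,30,0,0,0],[0,30,0,0,0],[0,0,0,0,0]]'
python3 - <<'E'
from h import *
st();ims=[]
for c in ['top','side']:
    im,d=optics.snapshot(c);P=cloud(c,d);ims.append(im)
    for q in ['case','trimmer','soap_dish','brush','acrylic_box']:
        print(c,q,[(np.round(x['at']),round(x['score'],2)) for x in optics.search_frame(c,q)][:1])
    Q=(P.reshape(-1,3)-S)@C.T
    L=Q[(Q[:,0]>15)&(Q[:,0]<92)&(abs(Q[:,1])<50)&(Q[:,2]>-25)&(Q[:,2]<40)]
    A=np.c_[L[:,:2],np.ones(len(L))];k=np.linalg.lstsq(A,L[:,2],rcond=None)[0]
    print('leaf slope deg',np.degrees(np.arctan(k[0])),'z med',np.median(L[:,2])+30.5,len(L))
    M=P.reshape(-1,3);B=M[(abs(M[:,0]-520)<150)&(abs(M[:,1]-155)<105)&(M[:,2]>10)&(M[:,2]<60)]
    print(cv2.minAreaRect(B[:,:2].astype(np.float32)))
f=lambda i:cv2.resize(i,(400,300))
cv2.imwrite('pics/end.png',np.hstack([cv2.resize(ims[0][130:260,90:370],(400,300)),cv2.resize(ims[1][80:280,140:310],(400,300))]))
E
```

```text
time: 9.05
tool_pos: [412.0, 171.0, 171.9]
tcp_rot: [180.0, -0.0, 80.1]
ft_force: [-0.3, -0.1, 1.1]
finger_gap: 0.4
time: 9.75
tool_pos: [390.0, 330.0, 171.8]
tcp_rot: [180.0, -0.1, 80.2]
ft_force: [-0.7, 0.2, -0.2]
finger_gap: 0.3
t 9.75 caseXYZ [-161.2  153.1  141.3] tip z 171.8 rot [ 1.80e+02 -1.00e-01  8.02e+01] F [-0.76  0.05 -0.25] gap 0.3
top case [(array([514., 325.,  34.]), 0.75)]
top trimmer [(array([ 466., -136.,  112.]), 0.57)]
top soap_dish [(array([582., 463.,  24.]), 0.74)]
top brush [(array([515., 325.,  39.]), 0.59)]
top acrylic_box [(array([516., -15.,  42.]), 0.65)]
leaf slope deg 0.2969800060347645 z med 34.072568990098034 877
((524.3049926757812, 152.7587127685547), (150.4557647705078, 224.4342041015625), 80.28746795654297)
side case [(array([522., 138.,  13.]), 0.85)]
side trimmer [(array([512., -30.,  36.]), 0.61)]
side soap_dish [(array([583., 452.,  18.]), 0.82)]
side brush []
side acrylic_box [(array([511., -35.,  36.]), 0.78)]
leaf slope deg -0.17142936958372063 z med 33.81068782788657 627
((522.6653442382812, 151.50381469726562), (157.3741912841797, 224.9853057861328), 79.83241271972656)
```

View pics/end.png

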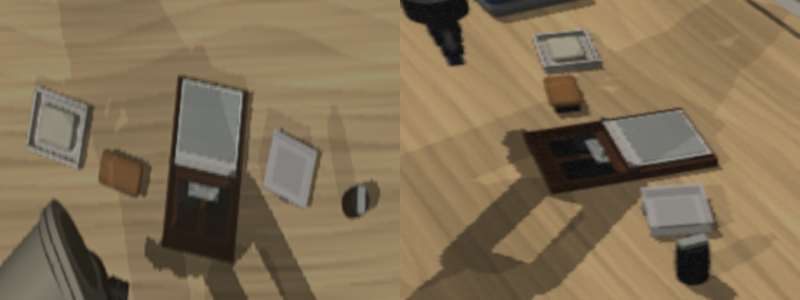

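The leaf lies flat on the far tray, at the upper half of the case in the top view. Everything else is in place and the arm is clear.

```bash
python3 -c 'from h import *;print(hand_in())'
```

```text
the job is handed in; nothing more can be done
None
```

I pushed the leaf up by its free edge with the shut fingertips, took it past upright and followed its back face down. I then pressed it onto the far tray with about 7 N, backed the arm clear and handed the job in at about 10 s. No verdict was reported.

- **Leaf:** in both cameras the depth fit puts it within 0.3° of flat, with its surface at 34 mm, the height expected when it lies flat. The tip also stopped firmly at 34.2 mm when pressing.
- **Case:** the outline moved by about 2 mm or less as far as the cameras can tell. The top camera's starting outline included extra points, so its along-spine comparison is not usable.
- **Other things:** the soap dish, brush, acrylic box and trimmer were found within about 4 mm of where they started in the top camera. The side camera agreed for the soap dish and the box (box within 6 mm).
- **Checks that disagreed:** in the last detections the top camera's "case" landed on the brush. The side camera's "trimmer" landed on the box, and it missed the brush. The pictures show all of these in place, so I took them as false or missed detections.

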